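Carry the reagent bottles over to the new rack in reverse order

ROBOT

A 6-joint arm with a two-finger parallel gripper is mounted at the origin on the work surface. World frame = base frame: x ahead of the robot, y to its left, z up, the work surface at z = 0. Lengths are in m, angles in rad, forces in N, time in s.
With the tool pointing down it reaches from about 0.3 to 0.875 m from the base axis. Payload 6.4 kg.
Tool frame: the origin (TCP) lies on the centre line of the jaws, within the pads' length; the fingertips stand 11 mm ahead of it and the grasp point (between the pads) lies 8 mm behind it (bot.tcp_to_tips is the z of the fingertips in the tool frame, in m); z points along the fingers, y is the line along which they close (so a half turn about z gives the same grasp; the last joint's range is limited). The gripper opens to 88 mm and grips with 3 to 60 N. Pads are 18 mm wide; open, the fingers measure 123 mm over their backs; the gripper's body (75 mm by 187 mm) begins 45 mm behind the grasp point.
Start: joints at [1.141, 0.181, 1.607, -0, 1.354, -0.206], TCP at [0.128, 0.561, 0.218] pointing down, gripper open.
Joint ranges: [-2.99, 2.99], [-0.89, 2.07], [0.3, 2.58], [-1.14, 4.28], [0, 2.63], [-3.12, 3.12]. Speed limits (rad/s): [2.57, 2.57, 3.01, 3.14, 3.14, 3.14].

INTERFACE

Orientations are given as a unit quaternion [x, y, z, w].
In Python, from rig import bot gives the robot as it stands.
- The arm moves only by the tool jog_arm, never from a script. Its argument "rows" is a list that holds one entry, the list of rows, each a list of 7 numbers: the turn, a rotation vector about the tool's x, y, z in rad, then the shift along the tool's x, y, z in mm, then the opening, from 0 (shut) to 1 (fully open). In form: [[[ax, ay, az, tx, ty, tz, hand], ...]]. A call has exactly 8 rows; each row is the pose to reach, as a shift and turn from the pose commanded when the call began, along the tool's axes at that moment; what a row does not reach only later rows make up. A row lasts 1/8 s, in which the tool goes at most 62.5 mm and 10.7 degrees, less where a joint would pass 70% of its speed; a pose out of reach is approached as far as the arm can. A call with a gripper value outside its range is refused whole. The fingers move at their own pace and stop on an object; "squeeze" is the grip in N (left out, the last holds). Time passes only in rows, so rows that repeat a pose let the fingers close, or fill a call up. It gives the time, the measured TCP pose, the force, the opening and the grip force at its end, in the units of the state.
- bot.get_obs(): the state, without advancing time (a new reading comes with each control period).
- bot.camera(name): name is "scene" or "top" or "wrist"; returns the picture (400x640x3 uint8, red, green, blue); there is no depth.
- bot.calibration(name): a dict with "camera_matrix" (3x3 intrinsics, pixels), "eye" and "orientation" of the camera in the world. Camera axes: x right, y down, z forward; pixel columns grow to the right and rows downward; lengths in m; the calibration is good to about 2 mm. A picture is of the moment at which its call begins: read the wrist's pose just before it. calibration takes no time and is no camera call; for the wrist camera it gives the pose at the moment of the call.
- bot.hand_in(): hands the job in; it is judged then, once.
The state is a dict: "clock": time; "joints": joint angles; "qvel": joint speeds; "joint_torque": joint torques, N m; "eef_pos": TCP position; "orientation": TCP orientation; "force": force on the tool from outside, world axes, zero at the start; "ft_torque": the same for the moment, N m; "grip_width": finger opening in m; "grasp_force": force on a finger pad.
Only numpy, scipy, OpenCV 4.12 (cv2) and the standard library are available. Lean on these libraries where they do the work, as an engineer would, in place of code of your own. Each camera call takes 0.05 s, during which the arm holds its last target. There are 200 camera calls.

TASK

Move the four reagent containers from the grey sockets into the cells of the empty blue rack in reverse order: the one nearest the source rack's loop handle goes into the cell farthest from the blue rack's loop handle, the next into the next cell, and so on, one to a cell. Keep them upright, set them down rather than drop them, and leave each standing flat on the floor of its cell.

Things in the scene. Friction and masses are not known exactly. Their poses are not given: they have to be found in the camera images.
- jar: Squat round white plastic jar with a wide black lid: diameter 46 mm (lid 47), 68 mm tall, about 90 g. Origin: centre of its underside; z points up out of its cap when it stands. It starts upright in its own source socket, within a few mm of the middle.
- amber: Round amber glass bottle: body diameter 40 mm up to 62 mm height, then a sloping shoulder and a narrow black cap (diameter 23 mm), 90 mm tall in all, about 110 g. Origin: centre of its underside; z points up out of its cap when it stands. It starts upright in its own source socket, within a few mm of the middle.
- can: Slim round aluminium can: diameter 33 mm up to 85 mm height, white cap of diameter 28 mm above, 98 mm tall in all, about 100 g. Origin: centre of its underside; z points up out of its cap when it stands. It starts upright in its own source socket, within a few mm of the middle.
- flask: Square white plastic bottle: body 40 x 40 mm up to 70 mm height, round white cap of diameter 27 mm above, 88 mm tall in all, about 120 g. x and y are normal to its flat sides, which are turned at most 0.15 rad from the source rack's sides. Origin: centre of its underside; z points up out of its cap when it stands. It starts upright in its own source socket, within a few mm of the middle.
- socket_jar: The fixed grey open square socket, 70 x 70 mm outside, 62 mm inside, in which the squat jar starts. One of four like it in a straight row along the socket's y axis, 74 mm apart, on the source rack (a flat aluminium base). Origin: centre of its underside, 8 mm above the table; inner floor 4 mm above the origin, rim 18 mm above it. x points across the row.
- socket_amber: The fixed grey open square socket, 70 x 70 mm outside, 62 mm inside, in which the amber bottle starts. One of four like it in a straight row along the socket's y axis, 74 mm apart, on the source rack (a flat aluminium base). Origin: centre of its underside, 8 mm above the table; inner floor 4 mm above the origin, rim 18 mm above it. x points across the row.
- socket_can: The fixed grey open square socket, 70 x 70 mm outside, 62 mm inside, in which the slim can starts. One of four like it in a straight row along the socket's y axis, 74 mm apart, on the source rack (a flat aluminium base). Origin: centre of its underside, 8 mm above the table; inner floor 4 mm above the origin, rim 18 mm above it. x points across the row.
- socket_flask: The fixed grey open square socket, 70 x 70 mm outside, 62 mm inside, in which the square bottle starts. One of four like it in a straight row along the socket's y axis, 74 mm apart, on the source rack (a flat aluminium base). Origin: centre of its underside, 8 mm above the table; inner floor 4 mm above the origin, rim 18 mm above it. x points across the row.
- src_handle: The source rack's handle: a grey block, 80 mm across the row, 24 mm along it and 16 mm high, with a steel wire loop over it, at one end of the row of sockets (either end); the other end has the same block without a loop. Origin: centre of its underside, 8 mm above the table, on the row's centre line, 59, 133, 207 and 281 mm from the centres of the four sockets; top of the loop 60 mm above the origin. Fixed.
- rack: The new rack: a fixed one-piece blue tray, empty at the start, with four square cells in a row along its y axis, centres at x = 0, y = +108, +36, -36 and -108 mm; each cell is 66 x 66 mm inside, its floor 6 mm above the table, walls 6 mm thick with their top 22 mm above the table. Its steel loop handle (top 68 mm above the table) stands on a block at the +y end, at y = +162 mm. Origin: centre of the row of cells, at the underside (table level). x points across the row.

How it is judged:
By the outcome, as a careful person would: the job done as asked, in the order asked, and still so for the second after the job is handed in, with the robot touching nothing.
It also fails if it takes over 112 s, if anything falls off the work surface, if the arm or the gripper's body presses on something with over 40 N, if the wrist force passes 120 N, or if a joint passes its speed limit or range.

## Working session

There is one attempt and no reset: what is moved stays moved. The work goes in short steps, Python scripts to look and compute and a tool call to move; the robot and the scene stay as the last step left them, time stands still between calls to the robot, and variables do not carry over. Pictures are saved under pics/ and viewed, at most 14 in all, crops included, and the job is handed in when it is done.

Besides the shell and the picture viewer there is one more tool, called by a JSON object that holds its "fn" and its "kwargs", one argument or row to a line. jog_arm: Moves the arm, as the interface text tells. Its arguments: {"type":"object","properties":{"rows":{"type":"array"},"squeeze":{"type":"number"}},"required":["rows"]}

```bash
ls; mkdir -p pics; python3 - <<'E'
from rig import bot
import cv2,numpy as np
print(bot.get_obs()); print(bot.tcp_to_tips)
for n in ("top","scene"):
    cv2.imwrite(f"pics/{n}0.png",bot.camera(n)[:,:,::-1]); print(n,bot.calibration(n))
E
```

```text
pics
{'clock': 0.0, 'joints': array([ 1.14068314e+00,  1.81493908e-01,  1.60796070e+00,  3.81085356e-05,
        1.35377446e+00, -2.06295010e-01]), 'qvel': array([ 2.46644417e-03, -1.20138376e-03, -7.57687985e-04,  7.72584780e-04,
       -8.64257356e-04, -7.77837512e-05]), 'joint_torque': array([-1.05559833e-03, -4.33892870e+01, -3.41832340e+01,  7.01610767e-02,
        3.88203899e-02, -1.32964351e-04]), 'eef_pos': array([0.12736318, 0.56016753, 0.21705952]), 'orientation': array([ 1.11679707e-01,  9.93743917e-01, -7.71314590e-04, -2.73656323e-04]), 'force': array([-0.48778886, -0.13274335, -0.35339388]), 'ft_torque': array([ 0.03323488, -0.00667282,  0.02992145]), 'grasp_force': 0.0, 'grip_width': 0.08832488962416372}
0.011
top {'camera_matrix': array([[410.26538291,   0.        , 318.5318062 ],
       [  0.        , 410.26538291, 196.46603091],
       [  0.        ,   0.        ,   1.        ]]), 'eye': array([ 0.3234338 , -0.01645995,  1.05124436]), 'orientation': array([ 0.70941916, -0.69860655,  0.05945936, -0.07167933])}
scene {'camera_matrix': array([[410.97115382,   0.        , 313.93822383],
       [  0.        , 410.97115382, 194.52943818],
       [  0.        ,   0.        ,   1.        ]]), 'eye': array([1.13436375, 0.43465547, 0.61358319]), 'orientation': array([ 0.39123593,  0.80158041, -0.40085864, -0.20908286])}
```

View pics/top0.png

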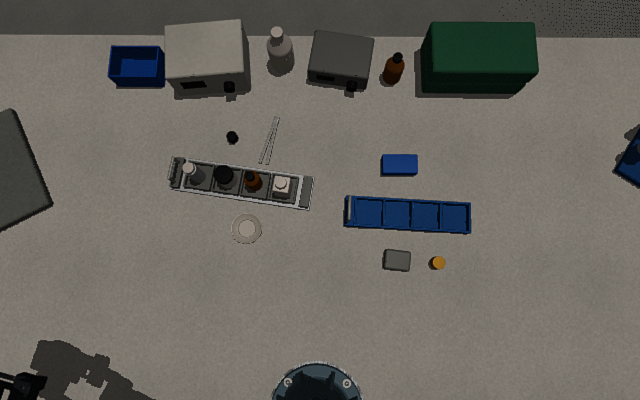

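View pics/scene0.png

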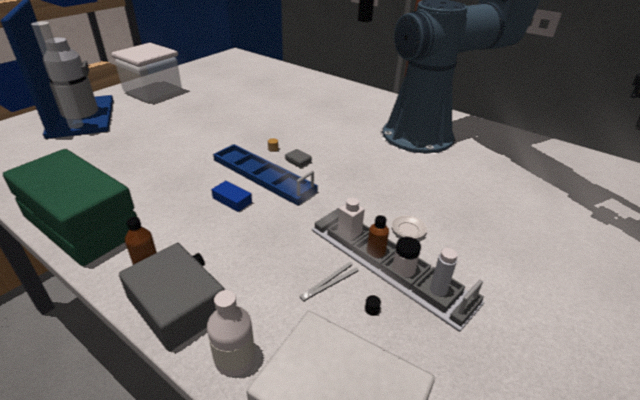

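The top view shows the source rack at (170–312, 158–208) with its loop at the left end, about (175,172). The order from the loop is can, jar, amber, flask. The blue rack is at (345–470, 196–233) with its loop at the left end, about (349,210). I'll enlarge both.

```bash
cat > h.py <<'E'
import cv2,numpy as np
from rig import bot
from scipy.spatial.transform import Rotation as R
def ray(c,uv,z):
    K=c["camera_matrix"];d=R.from_quat(c["orientation"]).apply(np.linalg.solve(K,[uv[0],uv[1],1]))
    e=np.asarray(c["eye"]);return e+d*(z-e[2])/d[2]
def proj(c,p):
    q=R.from_quat(c["orientation"]).inv().apply(np.asarray(p)-c["eye"]);q=c["camera_matrix"]@q
    return q[:2]/q[2]
E
python3 - <<'E'
from h import *
im=cv2.imread("pics/top0.png")
a=cv2.resize(im[150:215,160:320],None,fx=5,fy=4.5,interpolation=cv2.INTER_CUBIC)
b=cv2.resize(im[190:240,330:490],None,fx=5,fy=5,interpolation=cv2.INTER_CUBIC)
cv2.imwrite("pics/crop.png",np.vstack([cv2.convertScaleAbs(a,alpha=1.5),cv2.convertScaleAbs(b,alpha=2)]))
c=bot.calibration("top")
hsv=cv2.cvtColor(im,cv2.COLOR_BGR2HSV)
m=cv2.inRange(hsv,(100,120,30),(125,255,255));m[:,:335]=0;m[:190]=0;m[245:]=0;m[:,500:]=0
k=max(cv2.findContours(m,0,2)[0],key=cv2.contourArea)
box=cv2.boxPoints(cv2.minAreaRect(k));print(box)
for p in box: print(ray(c,p,.022))
E
```

```text
[[343.92755 225.23103]
 [345.71033 194.92415]
 [471.7448  202.33794]
 [469.96204 232.64482]]
[ 0.44391359 -0.06212429  0.022     ]
[ 0.52166177 -0.06625021  0.022     ]
[ 0.50695221 -0.38500487  0.022     ]
[ 0.43003652 -0.37660407  0.022     ]
```

View pics/crop.png

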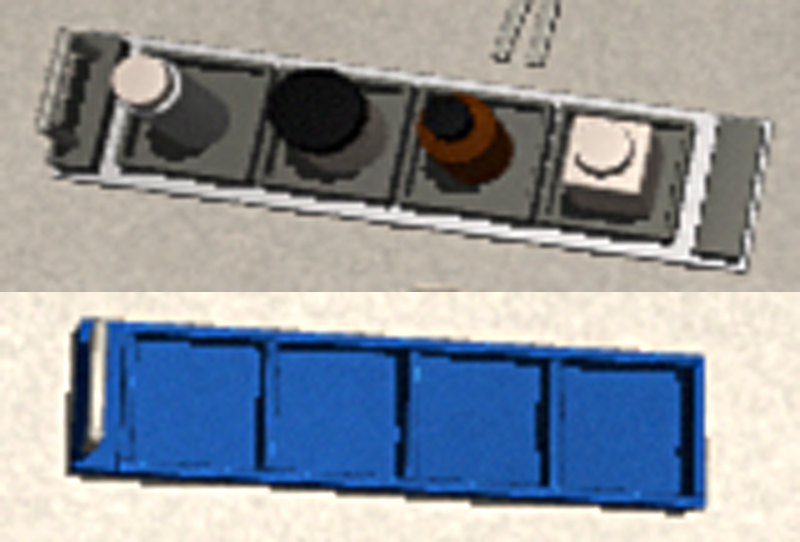

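The crop shows the caps clearly: can (143,80), jar lid (318,110), amber cap (449,117) and flask cap (605,149). The blue rack's right end sits at crop x≈702, and its loop is on the left. I'll convert these to world points and check them against the 74 mm pitch.

```bash
python3 - <<'E'
from h import *
c=bot.calibration("top")
P=[]
for n,u,v,z in (("can",143,80,.11),("jar",318,110,.08),("amb",449,117,.102),("fl",605,149,.1),("floop",79,102,.024),("end",738,190,.024)):
    p=ray(c,(160+u/5-.4,150+v/4.5-.4),z);P.append(p);print(n,p.round(4))
P=np.array(P)[:4];print(np.linalg.norm(np.diff(P[:,:2],axis=0),axis=1))
d=P[0]-P[3];print("row dir angle from +y",np.arctan2(-d[0],d[1]), "mid",P.mean(0))
print(R.from_quat(bot.get_obs()["orientation"]).as_matrix().round(3))
w=bot.calibration("wrist");o=bot.get_obs();T=R.from_quat(o["orientation"])
print("cam in tool",T.inv().apply(np.array(w["eye"])-o["eef_pos"]),(T.inv()*R.from_quat(w["orientation"])).as_matrix().round(3),w["camera_matrix"])
E
```

```text
can [0.5663 0.3126 0.11  ]
jar [0.5583 0.2358 0.08  ]
amb [0.55   0.1672 0.102 ]
fl [0.5341 0.0923 0.1   ]
floop [0.575 0.375 0.024]
end [0.528  0.0322 0.024 ]
[0.07716515 0.06914103 0.07652413]
row dir angle from +y -0.145120913068947 mid [0.55216393 0.20198183 0.098     ]
[[-0.975  0.222 -0.001]
 [ 0.222  0.975 -0.001]
 [ 0.    -0.001 -1.   ]]
cam in tool [ 0.08250513 -0.00152607 -0.1663997 ] [[ 0.001 -0.949 -0.315]
 [ 1.     0.001  0.001]
 [-0.    -0.315  0.949]] [[356.02366771   0.         329.92513504]
 [  0.         356.02366771 198.7498329 ]
 [  0.           0.           1.        ]]
```

Pitches come out at 69–77 mm, so cap-picking noise is about 3 mm. The row is turned by about −0.14 rad. I'll go above the row with the jaws across it and look with the wrist camera.

{"fn": "jog_arm", "kwargs": {
  "rows": [
    [[0,0,0.18,-60,-30,-15,1],[0,0,0.36,-120,-60,-30,1],[0,0,0.54,-180,-90,-45,1],[0,0,0.72,-240,-122,-60,1],[0,0,0.9,-300,-154,-80,1],[0,0,1.08,-355,-184,-80,1],[0,0,1.26,-410,-212,-80,1],[0,0,1.44,-460,-240,-80,1]]
  ],
  "squeeze": 20
}}

```text
clock: 1.1
eef_pos: [0.5035, 0.2412, 0.2976]
orientation: [0.741, 0.671, 0.0, -0.0]
force: [0.6, 0.6, 0.1]
grip_width: 0.0884
grasp_force: 0.0
```

```bash
cat >> h.py <<'E'
def go(x,y,z,phi,cmd=None):
    "tool turn (about tool z) and shift (mm) to reach TCP x,y,z with tool x along (-sin phi, cos phi) i.e. row axis"
    o=bot.get_obs();T=R.from_quat(o["orientation"])
    tx=np.array([-np.sin(phi),np.cos(phi),0]);tz=np.array([0,0,-1.]);G=R.from_matrix(np.stack([tx,np.cross(tz,tx),tz],1))
    print(o["clock"].__round__(2),"pos",o["eef_pos"].round(4),"w",round(o["grip_width"],4),"turn",(T.inv()*G).as_rotvec().round(3),"mm",(1e3*T.inv().apply(np.array([x,y,z])-o["eef_pos"])).round(1))
E
python3 -c "
from h import *
go(.552,.202,.30,-.14)"
```

```text
1.1 pos [0.5035 0.2412 0.2976] w 0.0884 turn [ 0.    -0.     0.041] mm [-34.2  52.1  -2.4]
```

{"fn": "jog_arm", "kwargs": {
  "rows": [
    [[0,0,0.04,-17,26,-2,1],[0,0,0.04,-34,50,-2,1],[0,0,0.04,-34,50,-2,1],[0,0,0.04,-34,50,-2,1],[0,0,0.04,-34,50,-2,1],[0,0,0.04,-34,50,-2,1],[0,0,0.04,-34,50,-2,1],[0,0,0.04,-34,50,-2,1]]
  ]
}}

```text
clock: 2.1
eef_pos: [0.5488, 0.2045, 0.2997]
orientation: [0.752, 0.659, 0.0, 0.0]
force: [-0.3, 0.5, -0.2]
grip_width: 0.0881
grasp_force: 0.0
```

```bash
python3 - <<'E'
from h import *
import json
c=bot.calibration("wrist");im=bot.camera("wrist")[:,:,::-1]
cv2.imwrite("pics/w1.png",im)
json.dump({k:np.asarray(v).tolist() for k,v in c.items()},open("w1.json","w"))
go(.552,.202,.30,-.14)
E
```

```text
2.15 pos [0.5488 0.2044 0.2996] w 0.0881 turn [ 0.    -0.     0.007] mm [-1.9  3.4 -0.4]
```

View pics/w1.png

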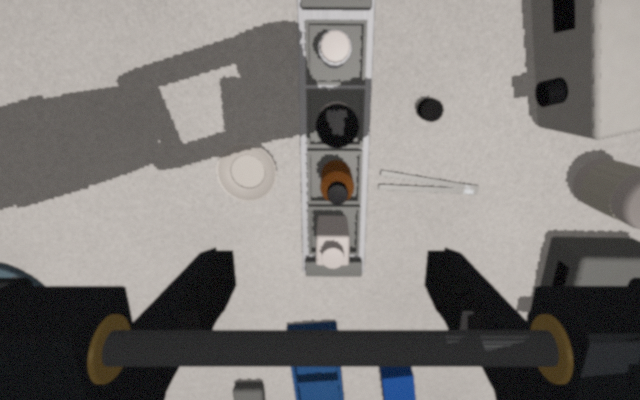

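The wrist view shows can (333,47), jar lid (337,124), amber cap (337,192) and flask cap (332,255) in one row. I'll enlarge it for accuracy.

```bash
python3 - <<'E'
from h import *
im=cv2.imread("pics/w1.png")
a=im[0:140,270:400];b=im[140:280,270:400]
cv2.imwrite("pics/w1c.png",cv2.convertScaleAbs(cv2.resize(np.hstack([a,b]),None,fx=3,fy=4,interpolation=cv2.INTER_CUBIC),alpha=1.4))
E
```

```text
(no output)
```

View pics/w1c.png

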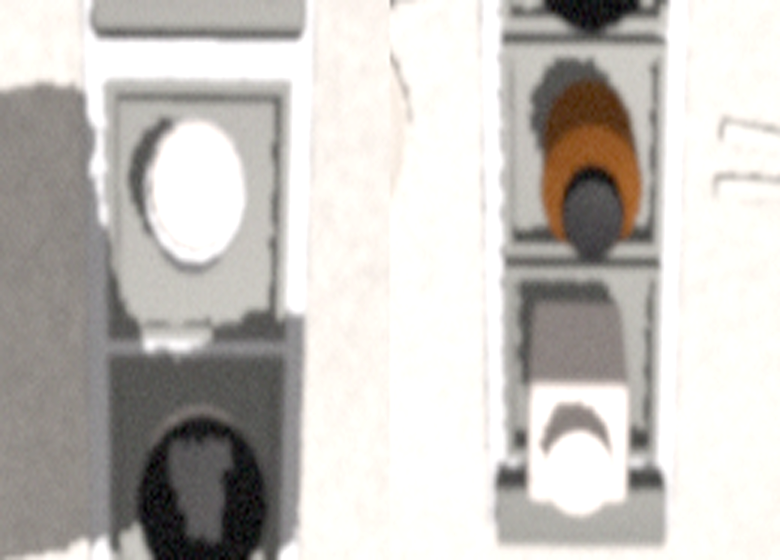

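The crop gives full-frame centres: can cap (335.3,47.5), jar lid (337,124.8), amber cap (337.7,193.2), flask top square (332.8,250.3) and flask cap (332.7,257). The divider rims sit at v=87, 149.2 and 204.5.

```bash
python3 - <<'E'
from h import *
import json
c={k:np.array(v) for k,v in json.load(open("w1.json")).items()}
for n,u,v,z in (("can",335.3,47.5,.11),("jar",337,124.8,.08),("amb",337.7,193.2,.102),("flsq",332.8,250.3,.082),("flcap",332.7,257,.1),("d1",336,87,.026),("d2",335,149.2,.026),("d3",333.5,204.5,.026)):
    p=ray(c,(u-.3,v-.3),z);print(n,p.round(4))
E
```

```text
can [0.5674 0.313  0.11  ]
jar [0.5602 0.2396 0.08  ]
amb [0.5518 0.1704 0.102 ]
flsq [0.5367 0.0941 0.082 ]
flcap [0.5366 0.0946 0.1   ]
d1 [0.5648 0.277  0.026 ]
d2 [0.5542 0.204  0.026 ]
d3 [0.543 0.132 0.026]
```

All points agree with the 74 mm pitch and centre to within 3 mm. I'm going to the can: 110 mm along the row, then down 230 mm.

{"fn": "jog_arm", "kwargs": {
  "rows": [
    [[0,0,0.015,40,4,20,1],[0,0,0.015,80,4,50,1],[0,0,0.015,110,4,80,1],[0,0,0.015,110,4,110,1],[0,0,0.015,110,4,150,1],[0,0,0.015,110,4,190,1],[0,0,0.015,110,4,220,1],[0,0,0.015,110,4,230,1]]
  ],
  "squeeze": 20
}}

```text
clock: 3.15
eef_pos: [0.566, 0.3122, 0.0672]
orientation: [0.757, 0.653, -0.002, -0.001]
force: [0.3, 0.1, 0.3]
grip_width: 0.0881
grasp_force: 0.0
```

```bash
python3 -c "
from h import *
cv2.imwrite('pics/w2.png',bot.camera('wrist')[:,:,::-1])
go(.567,.313,.069,-.148)"
```

```text
3.2 pos [0.5662 0.3122 0.0672] w 0.0882 turn [-0.003  0.002 -0.   ] mm [ 0.9  0.7 -1.8]
```

View pics/w2.png

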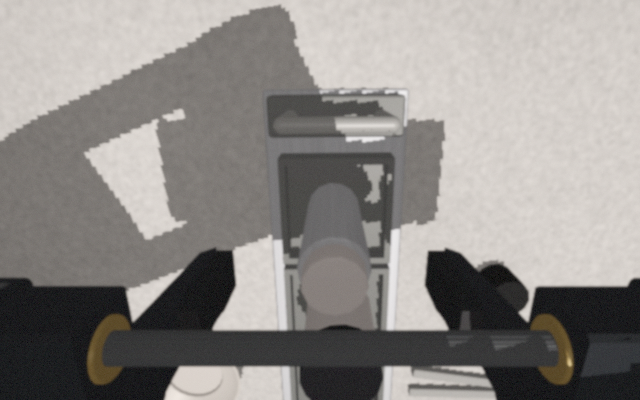

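The can sits midway between the fingertips (u≈335, with the jaw centre at ≈332), so I'm closing and lifting.

{"fn": "jog_arm", "kwargs": {
  "rows": [
    [[0,0,0,0,0,0,0.1],[0,0,0,0,0,0,0.1],[0,0,0,0,0,0,0.1],[0,0,0,0,0,0,0.1],[0,0,0,0,0,0,0.1],[0,0,0,0,0,0,0.1],[0,0,0,0,0,0,0.1],[0,0,0,0,0,-4,0.1]]
  ]
}}

```text
clock: 4.2
eef_pos: [0.567, 0.3126, 0.0731]
orientation: [0.757, 0.653, -0.001, -0.0]
force: [0.5, -0.1, -1.4]
grip_width: 0.0316
grasp_force: 20.0
```

Gripped at 20 N. Lifting and carrying toward the blue rack's far cell.

{"fn": "jog_arm", "kwargs": {
  "rows": [
    [[0,0,0,0,0,-20,0.1],[0,0,0,0,0,-50,0.1],[0,0,0,0,0,-90,0.1],[0,0,0,-15,0,-130,0.1],[0,0,-0.02,-45,0,-160,0.1],[0,0,-0.04,-90,0,-175,0.1],[0,0,-0.06,-145,0,-180,0.1],[0,0,-0.08,-200,0,-180,0.1]]
  ]
}}

```text
clock: 5.2
eef_pos: [0.5381, 0.1136, 0.2561]
orientation: [0.73, 0.683, 0.001, 0.001]
force: [-0.0, -0.6, -1.5]
grip_width: 0.0315
grasp_force: 20.0
```

{"fn": "jog_arm", "kwargs": {
  "rows": [
    [[0,0,-0.02,-55,0,0,0.1],[0,0,-0.02,-110,-1,0,0.1],[0,0,-0.02,-165,-2,0,0.1],[0,0,-0.02,-220,-3,0,0.1],[0,0,-0.02,-275,-4,0,0.1],[0,0,-0.02,-330,-4,0,0.1],[0,0,-0.02,-380,-4,0,0.1],[0,0,-0.02,-420,-4,0,0.1]]
  ]
}}

```text
clock: 6.2
eef_pos: [0.5051, -0.3061, 0.2553]
orientation: [0.724, 0.69, 0.0, 0.001]
force: [0.6, 0.4, -1.6]
grip_width: 0.0317
grasp_force: 20.0
```

```bash
python3 -c "
from h import *
go(.4702,-.3419,.25,-.045)"
```

```text
6.2 pos [ 0.5051 -0.3061  0.2553] w 0.0317 turn [ 0.001  0.001 -0.004] mm [-37.5 -33.1   5.3]
```

{"fn": "jog_arm", "kwargs": {
  "rows": [
    [[0,0,0,-18,-17,0,0.1],[0,0,0,-36,-33,2,0.1],[0,0,0,-36,-33,5,0.1],[0,0,0,-36,-33,5,0.1],[0,0,0,-36,-33,5,0.1],[0,0,0,-36,-33,5,0.1],[0,0,0,-36,-33,5,0.1],[0,0,0,-36,-33,5,0.1]]
  ]
}}

```text
clock: 7.2
eef_pos: [0.4709, -0.338, 0.2485]
orientation: [0.724, 0.69, 0.0, -0.0]
force: [0.9, 0.5, -0.7]
grip_width: 0.0316
grasp_force: 20.0
```

```bash
python3 - <<'E'
from h import *
import json
c=bot.calibration("wrist");im=bot.camera("wrist")[:,:,::-1]
cv2.imwrite("pics/w3.png",im)
json.dump({k:np.asarray(v).tolist() for k,v in c.items()},open("w3.json","w"))
go(.4702,-.3419,.25,-.045)
E
```

```text
7.25 pos [ 0.4709 -0.3381  0.2486] w 0.0315 turn [-0.    -0.    -0.003] mm [-3.8 -0.5 -1.4]
```

View pics/w3.png

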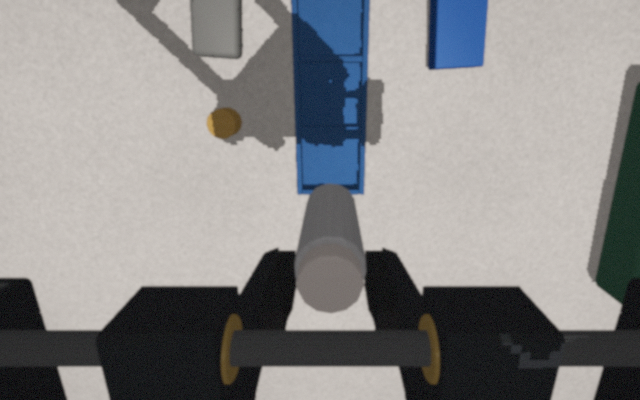

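The end wall's top edge is at v≈193 with corners at (298,193) and (364,193). The dividers are at v≈127 and 57.

```bash
python3 - <<'E'
from h import *
import json
c={k:np.array(v) for k,v in json.load(open("w3.json")).items()}
L,Rr,l0,r0,d34,d23=[ray(c,p,.022) for p in ((297.5,193),(364.5,193),(293.5,1),(369,1),(331,127),(331.3,57.5))]
print(L,Rr,l0,r0,d34,d23)
print("w",np.linalg.norm(L-Rr),np.linalg.norm(l0-r0), "div gap",np.linalg.norm(d34-d23), np.linalg.norm(d34-(L+Rr)/2))
d=(l0+r0-L-Rr);d/=np.linalg.norm(d);phi=np.arctan2(-d[0],d[1]);e=(L+Rr)/2
print("phi",phi,"end",e,"origin",e+.147*d)
for s in (-.108,-.036,.036,.108): print(s,(e+(.147+s)*d)[:2].round(4))
E
```

```text
[ 0.43079085 -0.37868927  0.022     ] [ 0.50819131 -0.3823268   0.022     ] [ 0.44176358 -0.18141118  0.022     ] [ 0.51584217 -0.1848795   0.022     ] [ 0.47294838 -0.3052156   0.022     ] [ 0.47649319 -0.23476696  0.022     ]
w 0.07748588432347563 0.07415973990622159 div gap 0.07053776849871557 0.07537177188901005
phi -0.04714613570087447 end [ 0.46949108 -0.38050804  0.022     ] origin [ 0.476419   -0.23367138  0.022     ]
-0.108 [ 0.4713 -0.3416]
-0.036 [ 0.4747 -0.2696]
0.036 [ 0.4781 -0.1977]
0.108 [ 0.4815 -0.1258]
```

The two estimates agree within 1 mm. Lowering the can to just above the floor.

{"fn": "jog_arm", "kwargs": {
  "rows": [
    [[0,0,0,-4,0,25,0.1],[0,0,0,-4,0,60,0.1],[0,0,0,-4,0,100,0.1],[0,0,0,-4,0,135,0.1],[0,0,0,-4,0,160,0.1],[0,0,0,-4,0,172,0.1],[0,0,0,-4,0,178,0.1],[0,0,0,-4,0,180,0.1]]
  ]
}}

```text
clock: 8.25
eef_pos: [0.471, -0.3426, 0.0692]
orientation: [0.724, 0.69, -0.0, 0.001]
force: [-0.2, -0.1, -1.0]
grip_width: 0.0313
grasp_force: 20.0
```

{"fn": "jog_arm", "kwargs": {
  "rows": [
    [[0,0,0,0,0,1,0.1],[0,0,0,0,0,2,0.1],[0,0,0,0,0,3,0.1],[0,0,0,0,0,3.5,0.1],[0,0,0,0,0,4,0.1],[0,0,0,0,0,4.5,0.1],[0,0,0,0,0,5,0.1],[0,0,0,0,0,5,0.1]]
  ]
}}

```text
clock: 9.25
eef_pos: [0.4706, -0.3423, 0.0636]
orientation: [0.724, 0.69, -0.0, 0.0]
force: [-1.0, -1.0, 0.2]
grip_width: 0.0318
grasp_force: 20.0
```

{"fn": "jog_arm", "kwargs": {
  "rows": [
    [[0,0,0,0,0,0.5,0.1],[0,0,0,0,0,1,0.1],[0,0,0,0,0,1,0.1],[0,0,0,0,0,1,0.1],[0,0,0,0,0,1,0.1],[0,0,0,0,0,1,0.1],[0,0,0,0,0,1,0.1],[0,0,0,0,0,1,0.1]]
  ]
}}

```text
clock: 10.25
eef_pos: [0.4709, -0.3427, 0.0635]
orientation: [0.724, 0.69, -0.0, 0.001]
force: [-1.0, -0.2, 5.6]
grip_width: 0.0314
grasp_force: 20.0
```

Contact is confirmed at 5.6 N, at the predicted height. Releasing gently and rising.

{"fn": "jog_arm", "kwargs": {
  "rows": [
    [[0,0,0,0,0,0,0.42],[0,0,0,0,0,0,0.5],[0,0,0,0,0,0,0.7],[0,0,0,0,0,0,1],[0,0,0,0,0,-20,1],[0,0,0,0,0,-70,1],[0,0,0,0,0,-130,1],[0,0,0,0,0,-185,1]]
  ]
}}

```text
clock: 11.25
eef_pos: [0.4707, -0.3423, 0.2514]
orientation: [0.724, 0.69, -0.0, 0.001]
force: [0.9, -0.7, 0.3]
grip_width: 0.0882
grasp_force: 0.0
```

```bash
python3 - <<'E'
from h import *
cv2.imwrite("pics/w4.png",bot.camera("wrist")[:,:,::-1])
go(.560,.240,.25,-.148)
E
```

```text
11.3 pos [ 0.4733 -0.3449  0.2602] w 0.0878 turn [0.011 0.01  0.1  ] mm [588.4  58.7   4.8]
```

View pics/w4.png

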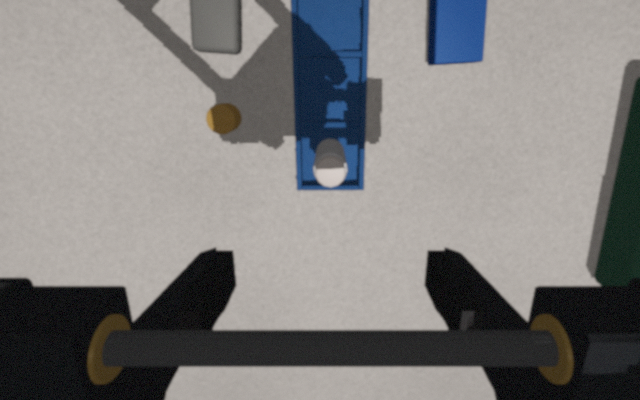

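The can stands upright in the far cell, with its cap at (330,170). Returning for the jar.

{"fn": "jog_arm", "kwargs": {
  "rows": [
    [[0,0,0.02,40,4,0,1],[0,0,0.04,95,10,0,1],[0,0,0.06,155,16,0,1],[0,0,0.08,215,23,0,1],[0,0,0.1,275,29,0,1],[0,0,0.1,335,35,0,1],[0,0,0.1,395,42,0,1],[0,0,0.1,455,48,0,1]]
  ]
}}

```text
clock: 12.3
eef_pos: [0.5406, 0.112, 0.2492]
orientation: [0.757, 0.653, 0.001, 0.001]
force: [0.5, 0.0, 1.2]
grip_width: 0.0883
grasp_force: 0.0
```

```bash
python3 - <<'E'
from h import *
go(.560,.240,.044,-.148)
E
```

```text
12.3 pos [0.5406 0.112  0.2492] w 0.0883 turn [ 0.002 -0.    -0.   ] mm [ 1.295e+02 -2.000e-01  2.052e+02]
```

{"fn": "jog_arm", "kwargs": {
  "rows": [
    [[0,0,0,50,0,5,1],[0,0,0,100,0,20,1],[0,0,0,131,0,55,1],[0,0,0,131,0,100,1],[0,0,0,131,0,150,1],[0,0,0,131,0,185,1],[0,0,0,131,0,201,1],[0,0,0,131,0,204,1]]
  ]
}}

```text
clock: 13.3
eef_pos: [0.5598, 0.2395, 0.0438]
orientation: [0.757, 0.653, -0.0, -0.0]
force: [0.7, 0.0, -0.2]
grip_width: 0.0887
grasp_force: 0.0
```

```bash
python3 - <<'E'
from h import *
bot.camera("wrist")
go(.560,.240,.044,-.148)
E
```

```text
13.35 pos [0.5603 0.2396 0.0444] w 0.0884 turn [ 0.001 -0.    -0.   ] mm [ 0.3 -0.4  0.4]
```

{"fn": "jog_arm", "kwargs": {
  "rows": [
    [[0,0,0,0,0,0,0.2],[0,0,0,0,0,0,0.2],[0,0,0,0,0,0,0.2],[0,0,0,0,0,0,0.2],[0,0,0,0,0,0,0.2],[0,0,0,0,0,0,0.2],[0,0,0,0,0,0,0.2],[0,0,0,0,0,-4,0.2]]
  ]
}}

```text
clock: 14.35
eef_pos: [0.559, 0.2394, 0.047]
orientation: [0.757, 0.653, -0.001, -0.0]
force: [0.0, -0.4, -0.7]
grip_width: 0.0461
grasp_force: 20.0
```

{"fn": "jog_arm", "kwargs": {
  "rows": [
    [[0,0,0,0,0,-20,0.2],[0,0,0,0,0,-50,0.2],[0,0,0,0,0,-90,0.2],[0,0,-0.01,-10,0,-130,0.2],[0,0,-0.03,-40,-1,-160,0.2],[0,0,-0.05,-85,-2,-175,0.2],[0,0,-0.075,-140,-3,-180,0.2],[0,0,-0.102,-195,-4,-180,0.2]]
  ]
}}

```text
clock: 15.35
eef_pos: [0.5269, 0.0459, 0.2298]
orientation: [0.723, 0.691, 0.001, 0.001]
force: [0.0, -0.5, -1.3]
grip_width: 0.0465
grasp_force: 20.0
```

```bash
python3 - <<'E'
from h import *
go(.4745,-.270,.20,-.046)
E
```

```text
15.35 pos [0.5269 0.0459 0.2298] w 0.0465 turn [0.003 0.    0.002] mm [-317.9  -38.5   29.8]
```

{"fn": "jog_arm", "kwargs": {
  "rows": [
    [[0,0,0,-55,-6,0,0.2],[0,0,0,-110,-13,0,0.2],[0,0,0,-165,-20,0,0.2],[0,0,0,-220,-26,0,0.2],[0,0,0,-265,-32,0,0.2],[0,0,0,-298,-36,0,0.2],[0,0,0,-316,-38.5,0,0.2],[0,0,0,-316,-38.5,0,0.2]]
  ]
}}

```text
clock: 16.35
eef_pos: [0.4738, -0.2671, 0.2281]
orientation: [0.724, 0.69, 0.0, 0.0]
force: [-0.5, 0.0, -1.5]
grip_width: 0.0463
grasp_force: 20.0
```

```bash
python3 - <<'E'
from h import *
bot.camera("wrist")
go(.4745,-.270,.042,-.046)
E
```

```text
16.4 pos [ 0.474  -0.2661  0.2279] w 0.0462 turn [ 0. -0. -0.] mm [ -3.9   0.6 185.9]
```

{"fn": "jog_arm", "kwargs": {
  "rows": [
    [[0,0,0,-4,0.5,25,0.2],[0,0,0,-4,0.5,60,0.2],[0,0,0,-4,0.5,100,0.2],[0,0,0,-4,0.5,140,0.2],[0,0,0,-4,0.5,165,0.2],[0,0,0,-4,0.5,178,0.2],[0,0,0,-4,0.5,184,0.2],[0,0,0,-4,0.5,186,0.2]]
  ]
}}

```text
clock: 17.4
eef_pos: [0.4749, -0.2707, 0.0422]
orientation: [0.723, 0.691, 0.0, 0.001]
force: [0.4, -0.6, -1.5]
grip_width: 0.0466
grasp_force: 20.0
```

{"fn": "jog_arm", "kwargs": {
  "rows": [
    [[0,0,0,0,0,1,0.2],[0,0,0,0,0,2,0.2],[0,0,0,0,0,3,0.2],[0,0,0,0,0,3.5,0.2],[0,0,0,0,0,4,0.2],[0,0,0,0,0,4.5,0.2],[0,0,0,0,0,4.5,0.2],[0,0,0,0,0,4.5,0.2]]
  ]
}}

```text
clock: 18.4
eef_pos: [0.4745, -0.271, 0.0377]
orientation: [0.723, 0.691, -0.0, 0.0]
force: [-1.0, 0.4, 5.3]
grip_width: 0.0461
grasp_force: 20.0
```

Contact at 5.3 N. Releasing, then on to the amber bottle.

{"fn": "jog_arm", "kwargs": {
  "rows": [
    [[0,0,0,0,0,0,0.56],[0,0,0,0,0,0,0.65],[0,0,0,0,0,0,0.8],[0,0,0,0,0,0,1],[0,0,0,0,0,-20,1],[0,0,0,0,0,-70,1],[0,0,0,0,0,-130,1],[0,0,0,0,0,-185,1]]
  ]
}}

```text
clock: 19.4
eef_pos: [0.4742, -0.2706, 0.2241]
orientation: [0.723, 0.691, 0.0, 0.0]
force: [0.3, -0.7, -1.6]
grip_width: 0.0879
grasp_force: 0.0
```

{"fn": "jog_arm", "kwargs": {
  "rows": [
    [[0,0,0.01,40,5,0,1],[0,0,0.03,95,12,0,1],[0,0,0.05,150,19,0,1],[0,0,0.07,210,27,0,1],[0,0,0.09,270,34,0,1],[0,0,0.1,330,42,0,1],[0,0,0.1,390,50,0,1],[0,0,0.1,440,56,0,1]]
  ]
}}

```text
clock: 20.4
eef_pos: [0.5504, 0.1687, 0.2221]
orientation: [0.756, 0.654, 0.0, 0.0]
force: [0.3, -0.5, -0.7]
grip_width: 0.0879
grasp_force: 0.0
```

```bash
python3 - <<'E'
from h import *
bot.camera("wrist")
go(.551,.169,.054,-.148)
E
```

```text
20.45 pos [0.5504 0.1737 0.2221] w 0.0883 turn [ 0.    -0.004  0.006] mm [ -5.2   1.2 168.1]
```

{"fn": "jog_arm", "kwargs": {
  "rows": [
    [[0,0,0,0,0,10,1],[0,0,0,0,0,40,1],[0,0,0,0,0,80,1],[0,0,0,0,0,120,1],[0,0,0,0,0,150,1],[0,0,0,0,0,164,1],[0,0,0,0,0,168,1],[0,0,0,0,0,168,1]]
  ]
}}

```text
clock: 21.45
eef_pos: [0.5512, 0.166, 0.0549]
orientation: [0.757, 0.653, 0.001, 0.0]
force: [-0.3, -0.7, 0.0]
grip_width: 0.0883
grasp_force: 0.0
```

```bash
python3 - <<'E'
from h import *
cv2.imwrite("pics/w5.png",bot.camera("wrist")[:,:,::-1])
go(.551,.169,.054,-.148)
E
```

```text
21.5 pos [0.5514 0.1661 0.0553] w 0.0881 turn [ 0.002 -0.     0.002] mm [ 2.8 -0.8  1.3]
```

View pics/w5.png

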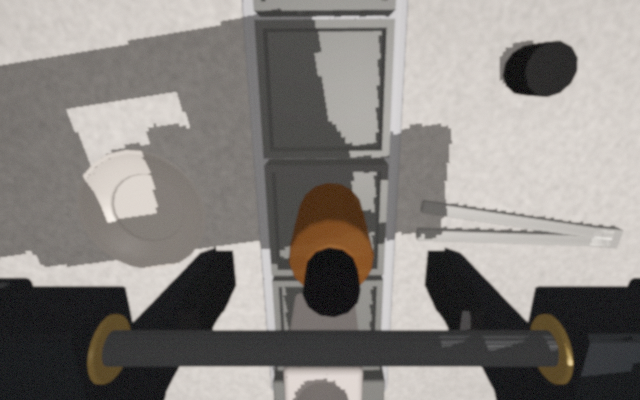

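The amber cap's top face is at about (331,290), against an expected v≈303 for a centred grasp, so the bottle is about 4.5 mm further along the row. I'll shift by that and grip.

{"fn": "jog_arm", "kwargs": {
  "rows": [
    [[0,0,0,4.5,0,1,1],[0,0,0,4.5,0,1,1],[0,0,0,4.5,0,1,0.15],[0,0,0,4.5,0,1,0.15],[0,0,0,4.5,0,1,0.15],[0,0,0,4.5,0,1,0.15],[0,0,0,4.5,0,1,0.15],[0,0,0,4.5,0,1,0.15]]
  ]
}}

```text
clock: 22.5
eef_pos: [0.5512, 0.1707, 0.0531]
orientation: [0.757, 0.654, -0.0, 0.0]
force: [-0.0, -0.5, 0.4]
grip_width: 0.0363
grasp_force: 18.6
```

{"fn": "jog_arm", "kwargs": {
  "rows": [
    [[0,0,0,0,0,0,0.15],[0,0,0,0,0,-4,0.15],[0,0,0,0,0,-25,0.15],[0,0,0,0,0,-60,0.15],[0,0,0,0,0,-100,0.15],[0,0,0,0,0,-140,0.15],[0,0,0,0,0,-165,0.15],[0,0,0,0,0,-170,0.15]]
  ]
}}

```text
clock: 23.5
eef_pos: [0.5521, 0.1709, 0.2252]
orientation: [0.757, 0.654, 0.002, 0.001]
force: [-0.7, -0.3, -1.3]
grip_width: 0.0359
grasp_force: 18.4
```

```bash
python3 - <<'E'
from h import *
cv2.imwrite("pics/w6.png",bot.camera("wrist")[:,:,::-1])
go(.4778,-.198,.20,-.046)
E
```

```text
23.55 pos [0.5516 0.1708 0.2243] w 0.0365 turn [ 0.002 -0.    -0.1  ] mm [-375.7  -19.4   24.1]
```

View pics/w6.png

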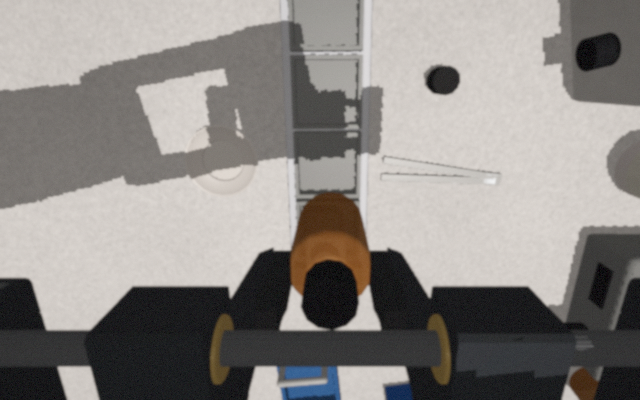

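The amber bottle is held upright and centred, with its cap centre at about (331,303) as expected. Carrying it to the third cell.

{"fn": "jog_arm", "kwargs": {
  "rows": [
    [[0,0,-0.01,-30,-2,0,0.15],[0,0,-0.03,-80,-4,0,0.15],[0,0,-0.05,-135,-7,0,0.15],[0,0,-0.07,-190,-10,0,0.15],[0,0,-0.09,-245,-13,0,0.15],[0,0,-0.1,-300,-16,0,0.15],[0,0,-0.1,-345,-19,0,0.15],[0,0,-0.1,-375,-19.5,0,0.15]]
  ]
}}

```text
clock: 24.55
eef_pos: [0.4757, -0.1989, 0.2212]
orientation: [0.724, 0.69, -0.0, -0.001]
force: [0.1, -0.0, -1.4]
grip_width: 0.0362
grasp_force: 18.4
```

{"fn": "jog_arm", "kwargs": {
  "rows": [
    [[0,0,0,0,0,0,0.15],[0,0,0,0,0,0,0.15],[0,0,0,0,0,25,0.15],[0,0,0,0,0,60,0.15],[0,0,0,0,0,95,0.15],[0,0,0,0,0,120,0.15],[0,0,0,0,0,135,0.15],[0,0,0,0,0,140,0.15]]
  ]
}}

```text
clock: 25.55
eef_pos: [0.4771, -0.1964, 0.0823]
orientation: [0.723, 0.691, -0.0, -0.001]
force: [-0.5, 0.2, -0.2]
grip_width: 0.0361
grasp_force: 18.4
```

```bash
python3 - <<'E'
from h import *
go(.4778,-.198,.052,-.046)
E
```

```text
25.55 pos [ 0.4771 -0.1964  0.0823] w 0.0361 turn [-0.001 -0.001  0.001] mm [-1.6  0.8 30.3]
```

{"fn": "jog_arm", "kwargs": {
  "rows": [
    [[0,0,0,-1.5,1,10,0.15],[0,0,0,-1.5,1,20,0.15],[0,0,0,-1.5,1,27,0.15],[0,0,0,-1.5,1,30,0.15],[0,0,0,-1.5,1,32,0.15],[0,0,0,-1.5,1,33,0.15],[0,0,0,-1.5,1,34,0.15],[0,0,0,-1.5,1,35,0.15]]
  ]
}}

```text
clock: 26.55
eef_pos: [0.4783, -0.199, 0.0482]
orientation: [0.723, 0.691, 0.0, 0.0]
force: [0.4, 0.4, -1.9]
grip_width: 0.0358
grasp_force: 18.4
```

{"fn": "jog_arm", "kwargs": {
  "rows": [
    [[0,0,0,0,0,0,0.15],[0,0,0,0,0,0.5,0.15],[0,0,0,0,0,1,0.15],[0,0,0,0,0,1,0.15],[0,0,0,0,0,1,0.15],[0,0,0,0,0,1,0.15],[0,0,0,0,0,1,0.15],[0,0,0,0,0,1,0.15]]
  ]
}}

```text
clock: 27.55
eef_pos: [0.4782, -0.199, 0.0471]
orientation: [0.723, 0.691, -0.0, -0.0]
force: [-0.0, 0.2, -1.9]
grip_width: 0.0358
grasp_force: 18.4
```

{"fn": "jog_arm", "kwargs": {
  "rows": [
    [[0,0,0,0,0,0.5,0.15],[0,0,0,0,0,1,0.15],[0,0,0,0,0,1,0.15],[0,0,0,0,0,1,0.15],[0,0,0,0,0,1,0.15],[0,0,0,0,0,1,0.15],[0,0,0,0,0,1,0.15],[0,0,0,0,0,1,0.15]]
  ]
}}

```text
clock: 28.55
eef_pos: [0.4785, -0.1991, 0.0469]
orientation: [0.723, 0.691, 0.0, 0.0]
force: [-1.7, 1.6, 6.0]
grip_width: 0.0364
grasp_force: 19.7
```

Contact at 6 N. Releasing, then the flask.

{"fn": "jog_arm", "kwargs": {
  "rows": [
    [[0,0,0,0,0,0,0.5],[0,0,0,0,0,0,0.6],[0,0,0,0,0,0,0.8],[0,0,0,0,0,0,1],[0,0,0,0,0,-20,1],[0,0,0,0,0,-70,1],[0,0,0,0,0,-130,1],[0,0,0,0,0,-185,1]]
  ]
}}

```text
clock: 29.55
eef_pos: [0.4781, -0.1989, 0.2331]
orientation: [0.723, 0.691, 0.0, 0.0]
force: [0.6, 0.2, 0.1]
grip_width: 0.0883
grasp_force: 0.0
```

{"fn": "jog_arm", "kwargs": {
  "rows": [
    [[0,0,0.01,30,5,0,1],[0,0,0.03,80,12,0,1],[0,0,0.05,135,20,0,1],[0,0,0.07,190,29,0,1],[0,0,0.09,240,37,0,1],[0,0,0.095,280,43,0,1],[0,0,0.095,295.5,45,0,1],[0,0,0.095,295.5,45,0,1]]
  ]
}}

```text
clock: 30.55
eef_pos: [0.5366, 0.0945, 0.2308]
orientation: [0.755, 0.656, -0.0, -0.0]
force: [-0.9, -0.7, 0.5]
grip_width: 0.0881
grasp_force: 0.0
```

{"fn": "jog_arm", "kwargs": {
  "rows": [
    [[0,0,0,0,0,10,1],[0,0,0,0,0,40,1],[0,0,0,0,0,80,1],[0,0,0,0,0,120,1],[0,0,0,0,0,150,1],[0,0,0,0,0,168,1],[0,0,0,0,0,176,1],[0,0,0,0,0,177,1]]
  ]
}}

```text
clock: 31.55
eef_pos: [0.537, 0.0938, 0.0542]
orientation: [0.755, 0.655, 0.0, 0.0]
force: [0.4, 0.1, 0.9]
grip_width: 0.0882
grasp_force: 0.0
```

```bash
python3 - <<'E'
from h import *
cv2.imwrite("pics/w7.png",bot.camera("wrist")[:,:,::-1])
go(.5367,.0941,.054,-.14)
E
```

```text
31.6 pos [0.5374 0.0939 0.0547] w 0.0881 turn [ 0.001 -0.    -0.001] mm [ 0.1 -0.7  0.7]
```

View pics/w7.png

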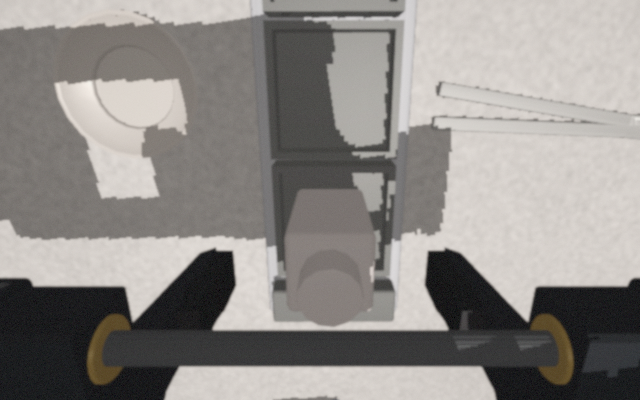

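The flask is centred between the fingers, with its body top at about (330,270) and well aligned. Gripping and lifting.

{"fn": "jog_arm", "kwargs": {
  "rows": [
    [[0,0,0,0,0,0,0.15],[0,0,0,0,0,0,0.15],[0,0,0,0,0,0,0.15],[0,0,0,0,0,0,0.15],[0,0,0,0,0,0,0.15],[0,0,0,0,0,0,0.15],[0,0,0,0,0,0,0.15],[0,0,0,0,0,-4,0.15]]
  ]
}}

```text
clock: 32.6
eef_pos: [0.5362, 0.0941, 0.0577]
orientation: [0.755, 0.656, -0.0, -0.0]
force: [-0.1, 0.0, -1.3]
grip_width: 0.0397
grasp_force: 20.0
```

{"fn": "jog_arm", "kwargs": {
  "rows": [
    [[0,0,0,0,0,-20,0.15],[0,0,0,0,0,-50,0.15],[0,0,0,0,0,-90,0.15],[0,0,0,0,0,-130,0.15],[0,0,-0.02,-20,-2,-155,0.15],[0,0,-0.04,-60,-6,-165,0.15],[0,0,-0.06,-110,-12,-165,0.15],[0,0,-0.08,-160,-17,-165,0.15]]
  ]
}}

```text
clock: 33.6
eef_pos: [0.4968, -0.063, 0.2234]
orientation: [0.728, 0.686, 0.0, 0.0]
force: [0.8, -0.4, -1.5]
grip_width: 0.0397
grasp_force: 20.0
```

```bash
python3 - <<'E'
from h import *
go(.4813,-.126,.10,-.046)
E
```

```text
33.6 pos [ 0.4968 -0.063   0.2234] w 0.0397 turn [ 0.001  0.    -0.013] mm [-63.8 -11.8 123.5]
```

{"fn": "jog_arm", "kwargs": {
  "rows": [
    [[0,0,-0.01,-30,-6,0,0.15],[0,0,-0.013,-55,-11,0,0.15],[0,0,-0.013,-64,-12,0,0.15],[0,0,-0.013,-64,-12,10,0.15],[0,0,-0.013,-64,-12,40,0.15],[0,0,-0.013,-64,-12,75,0.15],[0,0,-0.013,-64,-12,110,0.15],[0,0,-0.013,-64,-12,130,0.15]]
  ]
}}

```text
clock: 34.6
eef_pos: [0.4804, -0.1229, 0.0904]
orientation: [0.723, 0.69, -0.0, -0.002]
force: [0.5, 0.1, -1.3]
grip_width: 0.0396
grasp_force: 20.0
```

```bash
python3 - <<'E'
from h import *
bot.camera("wrist")
go(.4813,-.126,.052,-.046)
E
```

```text
34.65 pos [ 0.4791 -0.1224  0.0884] w 0.0393 turn [-0.006 -0.003 -0.001] mm [-3.6  2.6 36.4]
```

{"fn": "jog_arm", "kwargs": {
  "rows": [
    [[0,0,0,-3,1.5,10,0.15],[0,0,0,-3,1.5,20,0.15],[0,0,0,-3,1.5,30,0.15],[0,0,0,-3,1.5,36,0.15],[0,0,0,-3,1.5,39,0.15],[0,0,0,-3,1.5,40,0.15],[0,0,0,-3,1.5,40,0.15],[0,0,0,-3,1.5,40,0.15]]
  ]
}}

```text
clock: 35.65
eef_pos: [0.4831, -0.1282, 0.0534]
orientation: [0.724, 0.69, 0.0, 0.0]
force: [0.9, -0.3, -1.0]
grip_width: 0.0394
grasp_force: 20.0
```

```bash
python3 - <<'E'
from h import *
go(.4813,-.126,.048,-.046)
E
```

```text
35.65 pos [ 0.4831 -0.1282  0.0534] w 0.0394 turn [ 0.001  0.    -0.002] mm [ 2.1 -1.9  5.4]
```

{"fn": "jog_arm", "kwargs": {
  "rows": [
    [[0,0,0,2,-1.5,1,0.15],[0,0,0,2,-1.5,2,0.15],[0,0,0,2,-1.5,3,0.15],[0,0,0,2,-1.5,4,0.15],[0,0,0,2,-1.5,4.5,0.15],[0,0,0,2,-1.5,5,0.15],[0,0,0,2,-1.5,5.5,0.15],[0,0,0,2,-1.5,5.5,0.15]]
  ]
}}

```text
clock: 36.65
eef_pos: [0.4816, -0.1261, 0.048]
orientation: [0.724, 0.69, 0.0, 0.0]
force: [-1.2, 0.2, 5.5]
grip_width: 0.0396
grasp_force: 20.0
```

Contact at 5.5 N. Releasing, rising and checking.

{"fn": "jog_arm", "kwargs": {
  "rows": [
    [[0,0,0,0,0,0,0.5],[0,0,0,0,0,0,0.6],[0,0,0,0,0,0,0.8],[0,0,0,0,0,0,1],[0,0,0,0,0,-20,1],[0,0,0,0,0,-70,1],[0,0,0,0,0,-130,1],[0,0,0,0,0,-185,1]]
  ]
}}

```text
clock: 37.65
eef_pos: [0.4814, -0.126, 0.2346]
orientation: [0.724, 0.69, 0.0, 0.0]
force: [-0.1, -1.4, 0.2]
grip_width: 0.0884
grasp_force: 0.0
```

{"fn": "jog_arm", "kwargs": {
  "rows": [
    [[0,0,0,40,0,-10,1],[0,0,0,90,0,-20,1],[0,0,0,140,0,-40,1],[0,0,0,180,0,-60,1],[0,0,0,200,0,-70,1],[0,0,0,200,0,-70,1],[0,0,0,200,0,-70,1],[0,0,0,200,0,-70,1]]
  ]
}}

```text
clock: 38.65
eef_pos: [0.4908, 0.0728, 0.3018]
orientation: [0.724, 0.689, -0.001, -0.0]
force: [-0.6, 0.3, -0.2]
grip_width: 0.0879
grasp_force: 0.0
```

```bash
python3 - <<'E'
from h import *
t=bot.camera("top")[:,:,::-1][185:245,330:490];s=bot.camera("scene")[:,:,::-1][120:240,190:350]
cv2.imwrite("pics/fin.png",cv2.convertScaleAbs(np.vstack([cv2.resize(t,None,fx=4,fy=4),cv2.resize(s,(640,350))]),alpha=1.5))
print(bot.get_obs()["eef_pos"],bot.get_obs()["qvel"].round(2))
E
```

```text
[0.49093507 0.07290478 0.30203313] [ 0.    0.   -0.01  0.    0.    0.  ]
```

View pics/fin.png

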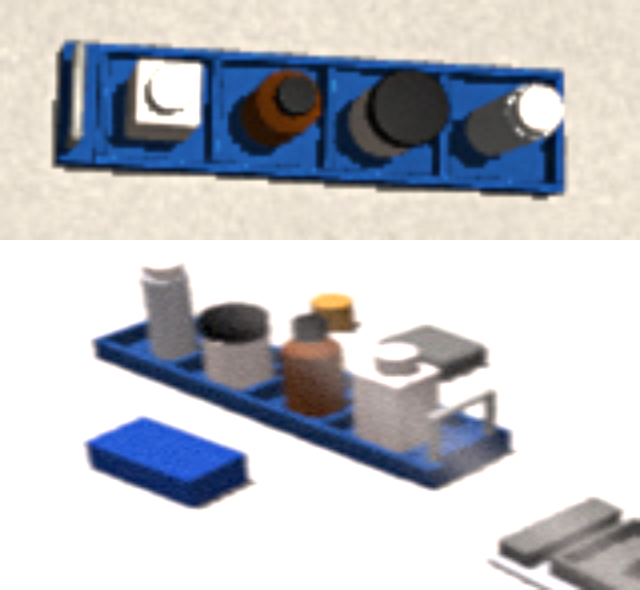

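All four stand upright, one to a cell. From the loop end at (78,90) they run flask (165,90), amber (295,97), jar (410,108), can (535,108), which is the order asked.

```bash
python3 -c "
from rig import bot
print(bot.hand_in())"
```

```text
the job is handed in; nothing more can be done
None
```

The job is handed in: all four containers stand upright in the blue rack in reverse order, with the can in the cell farthest from the loop, then the jar, the amber bottle and the flask nearest it. It took about 39 s of the 112 s allowed.

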